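# Load the feed stage and index it six clicks

## Robot

A 6-joint arm with a two-finger parallel gripper is mounted at the origin on the work surface. World frame = base frame: x ahead of the robot, y to its left, z up, the work surface at z = 0. Lengths are in m, angles in rad, forces in N, time in s.
With the tool pointing down it reaches from about 0.425 to 1.125 m from the base axis. Payload 14.9 kg.
Tool frame: the origin (TCP) lies at the very end of the fingers, on their centre line; the grasp point (between the pads) lies 19 mm behind it; z points along the fingers, y is the line along which they close (so a half turn about z gives the same grasp; the last joint's range is limited). The gripper opens to 91 mm and grips with 3 to 60 N. Pads are 32 mm wide; open, the fingers measure 118 mm over their backs; the gripper's body (76 mm by 178 mm) begins 60 mm behind the grasp point.
Start: joints at [-1.332, 0.379, 1.734, -0, 1.028, -0.033], TCP at [0.188, -0.674, 0.179] pointing down, gripper open.
Joint ranges: [-2.77, 2.77], [-0.74, 2.19], [0, 2.66], [-1.06, 4.2], [0.31, 2.87], [-3.08, 3.08]. Speed limits (rad/s): [1.89, 1.89, 2.39, 3.14, 3.14, 3.14].

## Interface

Orientations are given as a unit quaternion [x, y, z, w].
In Python, from workcell import sensors, vision, ticket, models gives the robot as it stands.
- The arm moves only by the tool drive_tool, never from a script. Its argument "rows" is a list of rows, each a list of 2 entries, a list of its own where there are three numbers: the shift along the tool's x, y, z in mm, then the turn, a rotation vector about the tool's x, y, z in rad. A call has 1 to 10 rows; each row shifts and turns the commanded pose from where the row before left it, along the tool's axes as they then stand; what a row does not reach is not made up. A row lasts 1/12 s, in which the tool goes at most 41.7 mm and 7.16 degrees, less where a joint would pass 70% of its speed; a pose out of reach is approached as far as the arm can. A call is refused whole if a number of a shift passes 41.7 or a number of a turn 0.125, either way. A call with a gripper value outside its range is refused whole. "fingers" is the opening, from 0 (shut) to 1 (fully open), set as the call begins (left out, the last holds). The fingers move at their own pace and stop on an object; "grip_force" is the grip in N (left out, the last holds). Time passes only in rows, so rows that do not move let the fingers close. It gives the time, the measured TCP pose, the force, the opening and the grip force at its end, in the units of the state.
- sensors.get_obs(): the state, without advancing time (a new reading comes with each control period).
- vision.get_image(name): name is "scene" or "top"; returns a dict with "pixels" (420x560x3 uint8, blue, green, red), "depth" (420x560 float32, m along the optical axis (not along the pixel's ray), 0 where there is no reading), "K" (3x3 intrinsics, pixels), "origin" and "orientation" of the camera in the world. Camera axes: x right, y down, z forward; pixel columns grow to the right and rows downward; lengths in m; the calibration is good to about 2 mm. A picture is of the moment at which its call begins.
- ticket.sign_off(): hands the job in; it is judged then, once.
Trained networks look in a picture, given as the dict that the camera call returned (one of the last four; its "shot" number tells which), for a name from the list of things; names that differ only in an ending like _2 or _b are one class to them, and where a whole thing is asked for, a point or a joint stands for the part that bears it (a point fixed in the world has none). Each returns a list of dicts, best first, with "score" (0 to 1); they miss things now and then, are a little off and sometimes report something else, mostly with a low value. They report only what shows in the picture. A call takes as long as a camera call. They do not tell look-alikes from the thing itself.
- models.cut_out(picture, thing): "mask" (420x560 bool, what is visible of it) and "xy" ([column, row] in pixels, amid what is visible of it).
The state is a dict: "t": time; "joint_positions": joint angles; "joint_velocities": joint speeds; "effort": joint torques, N m; "ee_pos": TCP position; "tcp_rot": TCP orientation; "ft_force": force on the tool from outside, world axes, zero at the start; "ft_torque": the same for the moment, N m; "width": finger opening in m; "grip_force": force on a finger pad.
Only numpy, scipy, OpenCV 4.12 (cv2) and the standard library are available. Lean on these libraries where they do the work, as an engineer would, in place of code of your own. Each camera call takes 0.05 s, during which the arm holds its last target. There are 200 camera calls.

## Task

Lay the brass blank flat on the carriage of the blue feed stage, between its red stops; set it down rather than dropping it. Then turn the black click-stop knob exactly six clicks clockwise (seen from above), let it settle in its click and let go. Leave the aluminium and the red blank where they lie.

Things in the scene. Friction and masses are not known exactly. Their poses are not given: they have to be found in the camera images.
- brass_blank_center (a point): Centre (half-way up) of the brass blank: a loose block 36 x 64 x 14 mm (its x, y, z), about 0.2 kg, two black dots on top. z up, long side along y. It lies on a 4 mm black rubber mat (centre 11 mm above the table) among two blanks of the same size, centres about 90 mm apart; which place it has varies. Either end may go first.
- alu_blank_center (a point): Centre of the grey aluminium blank, same size and axes as the brass one, on the same mat. Leave alone.
- red_blank_center (a point): Centre of the red plastic blank, same size and axes, on the same mat. Leave alone.
- feed: The fixed blue feed stage, 110 (x) x 250 (y) mm, lying between its y = -150 and +100 mm; origin on the table; z up. At its -y end a round gearbox (66 mm across, top 50 mm above the table) carries the knob; the rest is rails with the aluminium carriage (plate 100 x 92 mm, top 45 mm above the table), which slides to +y as the knob turns clockwise, 4 mm per click, carrying its load.
- nest (a point): Centre of the nest, on the carriage's top face (45 mm above the table); axes as the stage's. Six red stops 6 mm high leave 42 mm in x and 70 mm in y: 3 mm of play all round a blank laid with its long side along y. Two stops on each long side near the ends (23 mm either way of the middle is free for fingers), one at the middle of each end. A seated blank's centre is 7 mm above this point.
- knob_grip (a point): On the upright axis of the round black ribbed knob, near the middle of its grip, 80 mm above the table. The grip is a cylinder 40 mm in diameter, from 62 to 94 mm above the table, on a thin neck. It can be gripped from above at any yaw; six clicks are 2.09 rad, so it may take two grasps.
- knob_mark (a point): Outer part of the white line on the knob's top, 16 mm from the axis; it turns with the knob over a ring of 18 black ticks, one per click.
- feed_knob (a joint): Knob angle in rad, growing clockwise seen from above. A sprung detent holds it at multiples of 20 degrees (0.349 rad = one click); let go between two, it springs to the nearer one. It takes up to about 0.1 N m as it leaves a click, falling to zero half-way to the next. It starts at rest at 0, with the white line pointing anywhere; hard stops near -0.1 and 5.9 rad.
Things that resemble listed ones, but are neither listed nor needed, are in the scene too. Of the things that look like the part that bears brass_blank_center, take the one that is farthest to the robot's right at the start.

How it is judged:
On the way, in this order (a step that is already met when the one before it is completed fails the run):
1. the brass blank lies flat between the stops, released, before the knob is turned (x of brass_blank_center in the frame of nest between -0.004 and 0.004 m and y of brass_blank_center in the frame of nest between -0.004 and 0.004 m and z of brass_blank_center in the frame of nest between 0.0045 and 0.0095 m and angle between the z axis of brass_blank_center and the z axis of nest, either way round below 0.06 rad and angle between the y axis of brass_blank_center and the y axis of nest, either way round below 0.2 rad and contact force between the fingers and brass_blank below 0.05 N and distance of nest from where it was at the start of the episode below 0.002 m), for 0.2 s.
2. the knob has been turned six clicks clockwise from where it began (distance of nest from where it was at the start of the episode between 0.0225 and 0.0255 m), for 0.2 s.
At the end, for the whole second after the job is handed in: The brass blank lies flat on the carriage between the stops (centre within 4 mm of the nest's in x and y, within 2.5 mm of its seated height, long side along y within 0.2 rad), released and at rest; the carriage stands 24 mm (six clicks), within 1.5 mm, from where it began (all of step 2 and x of brass_blank_center in the frame of nest between -0.004 and 0.004 m and y of brass_blank_center in the frame of nest between -0.004 and 0.004 m and z of brass_blank_center in the frame of nest between 0.0045 and 0.0095 m and angle between the z axis of brass_blank_center and the z axis of nest, either way round below 0.06 rad and angle between the y axis of brass_blank_center and the y axis of nest, either way round below 0.2 rad and contact force between the fingers and brass_blank below 0.05 N and linear speed of brass_blank below 0.01 m/s); the robot touches nothing.
It fails at once if the brass blank is dropped (falling free faster than 0.5 m/s, a fall of about 13 mm) (linear speed of brass_blank above 0.5 m/s and contact force between the fingers and brass_blank below 0.05 N).
It fails at once if the aluminium or the red blank is moved by more than 15 mm (distance of any of alu_blank_center, red_blank_center from where it was at the start of the episode above 0.015 m).
It also fails if it takes over 58 s, if anything falls off the work surface, if the arm or the gripper's body presses on something with over 40 N, if the wrist force passes 120 N, or if a joint passes its speed limit or range.

## Working session

There is one attempt and no reset: what is moved stays moved. The work goes in short steps, Python scripts to look and compute and a tool call to move; the robot and the scene stay as the last step left them, time stands still between calls to the robot, and variables do not carry over. Pictures are saved under pics/ and viewed, at most 10 in all, crops included, and the job is handed in when it is done.

Besides the shell and the picture viewer there is one more tool, called as a command line: name --argument value ..., lists and objects as JSON in quotes. drive_tool: Moves the arm, as the interface text tells. Its arguments: {"type":"object","properties":{"rows":{"type":"array","items":{"type":"array"}},"fingers":{"type":"number"},"grip_force":{"type":"number"}},"required":["rows"]}

```bash
mkdir -p pics; cat > h.py <<'E'
import numpy as np, cv2
from scipy.spatial.transform import Rotation as R
from workcell import sensors, vision, ticket, models
def cam(n): return vision.get_image(n)
def world(p,u,v,z=None):
    "pixel -> world, by depth or on plane z"
    K=p["K"];d=np.array([(u-K[0,2])/K[0,0],(v-K[1,2])/K[1,1],1.])
    M=R.from_quat(p["orientation"]).as_matrix();o=np.array(p["origin"])
    if z is None: return o+M@(d*p["depth"][int(round(v)),int(round(u))])
    r=M@d; return o+r*(z-o[2])/r[2]
def pix(p,X):
    M=R.from_quat(p["orientation"]).as_matrix();c=M.T@(np.array(X)-np.array(p["origin"]));q=p["K"]@c
    return q[:2]/q[2]
def cloud(p,mask):
    v,u=np.nonzero(mask&(p["depth"]>0));K=p["K"];z=p["depth"][v,u]
    C=np.c_[(u-K[0,2])/K[0,0]*z,(v-K[1,2])/K[1,1]*z,z]
    return C@R.from_quat(p["orientation"]).as_matrix().T+np.array(p["origin"])
E
python3 - <<'E'
from h import *
for n in("scene","top"):
    p=cam(n);cv2.imwrite(f"pics/{n}0.png",p["pixels"])
    print(n,p["origin"],R.from_quat(p["orientation"]).as_matrix().round(2).tolist(),p["K"][0,0])
    for t in("brass_blank_center","alu_blank_center","red_blank_center","nest","feed_knob","knob_mark","feed"):
        for r in models.cut_out(p,t):
            c=cloud(p,r["mask"]);print(t,round(r["score"],2),np.round(r["xy"]),np.median(c,0).round(3) if len(c) else None,c.max(0).round(3) if len(c) else None)
E
```

```text
scene [0.95605088 0.44001397 1.05711254] [[-0.69, 0.61, -0.39], [0.73, 0.58, -0.36], [0.01, -0.54, -0.84]] 473.9725665350191
brass_blank_center 0.88 [377. 310.] [0.527 0.351 0.014] [0.553 0.387 0.02 ]
brass_blank_center 0.68 [305. 288.] [0.598 0.19  0.018] [0.619 0.222 0.024]
brass_blank_center 0.6 [340. 347.] [0.648 0.341 0.014] [0.681 0.373 0.021]
alu_blank_center 0.67 [332. 260.] [0.504 0.195 0.018] [0.525 0.227 0.022]
red_blank_center 0.85 [361. 240.] [0.41  0.207 0.017] [0.429 0.238 0.025]
red_blank_center 0.31 [172. 160.] [ 0.603 -0.259  0.092] [ 0.621 -0.245  0.099]
nest 0.87 [204. 182.] [ 0.572 -0.184  0.045] [ 0.63  -0.128  0.055]
feed_knob 0.7 [304. 286.] [0.599 0.19  0.018] [0.619 0.221 0.024]
feed_knob 0.69 [170. 159.] [ 0.603 -0.26   0.092] [ 0.621 -0.245  0.099]
knob_mark 0.82 [171. 162.] [ 0.604 -0.26   0.092] [ 0.621 -0.245  0.099]
knob_mark 0.67 [304. 287.] [0.599 0.189 0.018] [0.619 0.221 0.024]
feed 0.64 [213. 188.] [ 0.565 -0.152  0.03 ] [ 0.661 -0.047  0.055]
top [0.37336391 0.05191598 0.91229989] [[0.03, -0.98, 0.18], [-1.0, -0.03, -0.01], [0.02, -0.18, -0.98]] 398.2976045352933
brass_blank_center 0.76 [147. 216.] [0.523 0.347 0.012] [0.553 0.387 0.018]
brass_blank_center 0.58 [158. 162.] [0.641 0.337 0.013] [0.676 0.369 0.017]
alu_blank_center 0.9 [216. 228.] [0.498 0.191 0.017] [0.519 0.223 0.021]
red_blank_center 0.87 [209. 264.] [0.405 0.201 0.017] [0.425 0.234 0.022]
nest 0.62 [389. 200.] [ 0.564 -0.189  0.044] [ 0.64  -0.13   0.052]
feed_knob 0.67 [387. 200.] [ 0.565 -0.188  0.044] [ 0.64  -0.13   0.052]
feed_knob 0.58 [426. 185.] [ 0.596 -0.263  0.092] [ 0.646 -0.248  0.097]
feed_knob 0.17 [213. 226.] [0.498 0.191 0.017] [0.521 0.224 0.021]
knob_mark 0.84 [427. 182.] [ 0.596 -0.265  0.092] [ 0.644 -0.248  0.097]
feed 0.58 [373. 207.] [ 0.552 -0.158  0.03 ] [ 0.658 -0.049  0.052]
```

View pics/scene0.png

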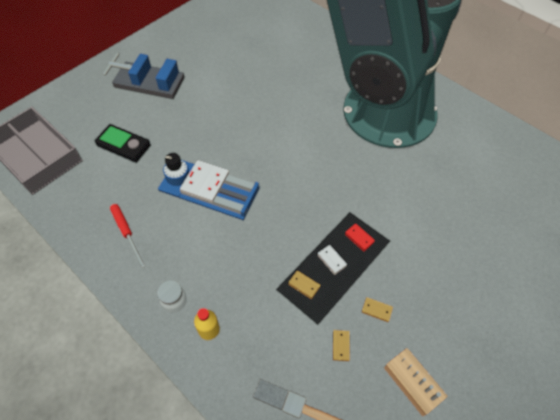

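```bash
python3 - <<'E'
import cv2,numpy as np
a=cv2.imread("pics/scene0.png");b=cv2.imread("pics/top0.png")
f=lambda i,x0,x1,y0,y1:cv2.resize(i[y0:y1,x0:x1],(400,300),interpolation=cv2.INTER_CUBIC)
cv2.imwrite("pics/c1.png",np.vstack([np.hstack([f(a,270,430,230,350),f(a,130,250,125,215)]),np.hstack([f(b,120,280,150,270),f(b,330,450,150,240)])]))
E
```

```text
(no output)
```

View pics/c1.png

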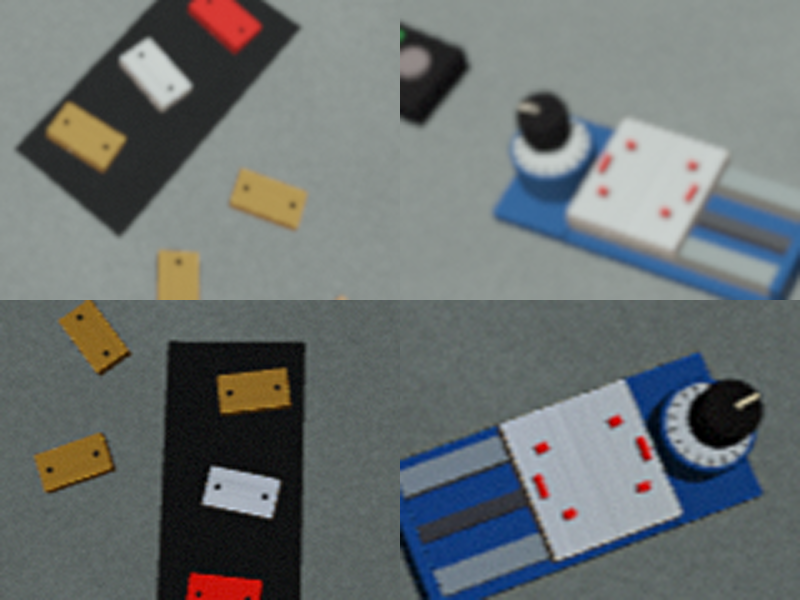

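Scene view: the brass look-alikes are at (305,288) on the mat (y≈0.19), (377,310) off the mat (y≈0.35) and (340,347) off the mat (y≈0.34). The farthest to the robot's right is the one on the mat at (305,288), and the crop confirms brass with two dots on the rubber mat. The stage is at (205,185) and its knob at (172,160).

```bash
cat > m.py <<'E'
from h import *
def blob(p,lo,hi,X,rad=0.08):
    "colour mask near world point X"
    h=cv2.cvtColor(p["pixels"],cv2.COLOR_BGR2HSV);m=cv2.inRange(h,lo,hi)
    u,v=pix(p,X);q=pix(p,np.add(X,[0,rad,0]));r=np.hypot(*(q-[u,v]))
    d=np.zeros_like(m);cv2.circle(d,(int(u),int(v)),int(r),255,-1);return m&d
def rect(p,m,z):
    n,l,s,c=cv2.connectedComponentsWithStats(m);i=1+np.argmax(s[1:,4]);v,u=np.nonzero(l==i)
    W=np.array([world(p,a,b,z)[:2] for a,b in zip(u,v)])
    r=cv2.minAreaRect((W*1e4).astype(np.float32));B=cv2.boxPoints(r)/1e4
    e=[B[1]-B[0],B[2]-B[1]];L=max(e,key=np.linalg.norm)
    return np.array(r[0])/1e4,W.mean(0),np.array(sorted(r[1]))/1e4,np.arctan2(L[1],L[0])%np.pi
def stops(p,X):
    m=blob(p,(0,110,90),(8,255,255),X,.075)|blob(p,(172,110,90),(180,255,255),X,.075)
    n,l,s,c=cv2.connectedComponentsWithStats(m)
    return np.array([world(p,*c[i],.050)[:2] for i in range(1,n) if s[i,4]>5])
E
python3 - <<'E'
from m import *
for n,X,N in(("scene",[.599,.19,.018],[.572,-.184,.05]),("top",[.592,.186,.018],[.565,-.188,.05])):
    p=cam(n);c,w,s,a=rect(p,blob(p,(10,90,70),(30,255,255),X,.06),.018);print(n,"brass",c.round(4),w.round(4),s.round(4),a.round(3))
    S=stops(p,N);print("stops",len(S),S.mean(0).round(4),S.round(3).tolist())
    c=cloud(p,np.ones((420,560),bool));k=c[(np.hypot(c[:,0]-N[0]-.03,c[:,1]-N[1]+.075)<.05)&(c[:,2]>.085)]
    print("knob",cv2.minEnclosingCircle((k[:,:2]*1e3).astype(np.float32)),k[:,2].max())
    q=c[(np.hypot(c[:,0]-N[0],c[:,1]-N[1])<.09)&(abs(c[:,2]-.045)<.004)]; r=cv2.minAreaRect((q[:,:2]*1e4).astype(np.float32));print("plate",r)
E
```

```text
scene brass [0.5981 0.1867] [0.5981 0.1871] [0.0452 0.0701] 1.721
stops 1 [ 0.5816 -0.2245] [[0.582, -0.224]]
knob ((598.9737548828125, -265.9627380371094), 22.27505874633789) 0.09904008697059086
plate ((5747.134765625, -2051.43017578125), (1031.7205810546875, 1321.62939453125), 21.21954345703125)
top brass [0.5939 0.1845] [0.5943 0.1845] [0.0373 0.0656] 1.724
stops 6 [ 0.5659 -0.1904] [[0.598, -0.206], [0.58, -0.225], [0.578, -0.157], [0.552, -0.156], [0.554, -0.224], [0.534, -0.175]]
knob ((597.8854370117188, -268.3367004394531), 20.573793411254883) 0.0972834673227545
plate ((5733.193359375, -2074.11669921875), (998.8828735351562, 1305.0408935546875), 22.041812896728516)
```

```bash
cat > go.py <<'E'
import sys
from h import *
def go(x,y,z,yaw):
    "shift in tool frame (mm) and rotvec to reach pos with tool y axis at world angle yaw (mod pi), pointing down"
    o=sensors.get_obs();M=R.from_quat(o["tcp_rot"]).as_matrix();a=np.arctan2(M[1,1],M[0,1])
    print("t",round(o["t"],2),"pos",np.round(o["ee_pos"],4),"yaw",round(a,3),"tilt",M[2,2].round(4),"q",np.round(o["joint_positions"],2),"w",round(o["width"],4))
    d=(yaw-a+np.pi/2)%np.pi-np.pi/2
    print("shift",(M.T@(np.array([x,y,z])-o["ee_pos"])*1e3).round(1),"turn_z (tool)",round(-d,3))
    Y=np.array([np.cos(a+d),np.sin(a+d),0]);Z=np.array([0,0,-1.]);T=np.c_[np.cross(Y,Z),Y,Z]
    print("rotvec",R.from_matrix(M.T@T).as_rotvec().round(3))
if __name__=="__main__": go(*map(float,sys.argv[1:5]))
E
python3 go.py .50 -.25 .18 .151; python3 go.py .594 .185 .10 .151
```

```text
t 0.9 pos [ 0.1879 -0.6743  0.1791] yaw -1.299 tilt -1.0 q [-1.33  0.38  1.73  0.    1.03 -0.03] w 0.091
shift [ 414.5 -324.9   -0.9] turn_z (tool) -1.45
rotvec [-0.   -0.   -1.45]
t 0.9 pos [ 0.1879 -0.6743  0.1791] yaw -1.299 tilt -1.0 q [-1.33  0.38  1.73  0.    1.03 -0.03] w 0.091
shift [ 621.9 -718.7   79.2] turn_z (tool) -1.45
rotvec [-0.   -0.   -1.45]
```

drive_tool --rows '[[[37,-29,0],[0,0,0]],[[37,-29,0],[0,0,0]],[[37,-29,0],[0,0,0]],[[37,-29,0],[0,0,0]],[[37,-29,0],[0,0,0]],[[37,-29,0],[0,0,0]],[[37,-29,0],[0,0,0]],[[37,-29,0],[0,0,0]],[[37,-29,0],[0,0,0]],[[37,-29,0],[0,0,0]]]' --fingers 0.75

```text
t: 1.73
ee_pos: [0.4357, -0.3369, 0.1794]
tcp_rot: [0.991, 0.135, 0.0, 0.0]
ft_force: [-0.6, -0.6, -0.1]
width: 0.068
grip_force: 0.0
```

```bash
python3 go.py .594 .185 .15 .151
```

```text
t 1.73 pos [ 0.4357 -0.3369  0.1794] yaw -1.299 tilt -1.0 q [-0.7   0.14  2.04  0.    0.96  0.6 ] w 0.068
shift [ 292.5 -460.3   29.3] turn_z (tool) -1.45
rotvec [ 1.00e-03  0.00e+00 -1.45e+00]
```

drive_tool --rows '[[[24,-38,2],[0,0,0]],[[24,-38,2],[0,0,0]],[[24,-38,2],[0,0,0]],[[24,-38,2],[0,0,0]],[[24,-38,2],[0,0,0]],[[24,-38,2],[0,0,0]],[[24,-38,2],[0,0,0]],[[24,-38,2],[0,0,0]],[[24,-38,2],[0,0,0]],[[24,-38,2],[0,0,0]]]'

```text
t: 2.57
ee_pos: [0.5547, 0.0622, 0.1608]
tcp_rot: [0.991, 0.136, 0.0, 0.0]
ft_force: [0.9, 0.8, 0.4]
width: 0.0684
grip_force: 0.0
```

drive_tool --rows '[[[24,-38,0],[0,0,0]],[[23,-38,0],[0,0,0]],[[0,0,0],[0,0,-0.12]],[[0,0,0],[0,0,-0.12]],[[0,0,0],[0,0,-0.12]],[[0,0,0],[0,0,-0.12]],[[0,0,0],[0,0,-0.12]],[[0,0,0],[0,0,-0.12]],[[0,0,0],[0,0,-0.12]],[[0,0,0],[0,0,-0.12]]]'

```text
t: 3.4
ee_pos: [0.5777, 0.1401, 0.1607]
tcp_rot: [0.815, 0.58, 0.0, 0.0]
ft_force: [-0.2, -1.1, 0.6]
width: 0.0683
grip_force: 0.0
```

drive_tool --rows '[[[0,0,0],[0,0,-0.12]],[[0,0,0],[0,0,-0.12]],[[0,0,0],[0,0,-0.12]],[[0,0,0],[0,0,-0.12]],[[0,0,15],[0,0,0]],[[0,0,15],[0,0,0]],[[0,0,15],[0,0,0]],[[0,0,15],[0,0,0]],[[0,0,0],[0,0,0]],[[0,0,0],[0,0,0]]]'

```text
t: 4.23
ee_pos: [0.5773, 0.14, 0.1004]
tcp_rot: [0.656, 0.755, -0.0, -0.0]
ft_force: [0.1, 0.1, 0.6]
width: 0.0683
grip_force: 0.0
```

```bash
python3 go.py .594 .185 .07 .151
python3 - <<'E'
from m import *
o=sensors.get_obs();T=np.array(o["ee_pos"]);M=R.from_quat(o["tcp_rot"]).as_matrix()
out=[]
for n in("scene","top"):
    p=cam(n);im=p["pixels"].copy();u,v=pix(p,T)
    for s in(-1,1):
        a=pix(p,T+M[:,1]*s*o["width"]/2);cv2.circle(im,tuple(int(round(x)) for x in a),1,(255,0,255),-1)
    im=cv2.circle(im,(int(u),int(v)),1,(0,255,0),-1)
    c=im[int(v)-50:int(v)+50,int(u)-66:int(u)+66];out.append(cv2.resize(c,(396*2//2,300),interpolation=cv2.INTER_CUBIC))
    c=cloud(p,np.ones((420,560),bool));k=c[(np.linalg.norm(c[:,:2]-T[:2],axis=1)<.08)&(c[:,2]>T[2]-.01)&(c[:,2]<T[2]+.045)]
    L=(k-T)@M;print(n,len(k),L.min(0).round(4),L.max(0).round(4),[np.round(np.median(L[L[:,1]*s>0],0),4) for s in(-1,1)])
cv2.imwrite("pics/c2.png",np.hstack(out))
E
```

```text
t 4.23 pos [0.5773 0.14   0.1004] yaw 0.141 tilt -1.0 q [0.2  0.32 1.99 0.   0.83 0.06] w 0.0683
shift [42.2 22.9 30.3] turn_z (tool) -0.01
rotvec [-0.001  0.    -0.01 ]
scene 14 [-0.0006 -0.0406 -0.0436] [ 0.0188  0.0352 -0.0342] [array([ 0.0153, -0.0345, -0.0393]), array([ 0.0172,  0.0352, -0.0342])]Traceback (most recent call last):
  File "<stdin>", line 11, in <module>
    return umr_minimum(a, axis, None, out, keepdims, initial, where)
ValueError: zero-size array to reduction operation minimum which has no identity
```

```bash
cat > v.py <<'E'
import sys
from m import *
def two(name,T,r=60):
    out=[]
    for n in("scene","top"):
        p=cam(n);u,v=(int(x) for x in pix(p,T));im=cv2.copyMakeBorder(p["pixels"],r,r,r,r,cv2.BORDER_CONSTANT)
        out.append(cv2.resize(im[v:v+2*r,u:u+2*r],(400,400),interpolation=cv2.INTER_CUBIC))
        print(n,"crop origin",u-r,v-r,"scale",200/r)
    cv2.imwrite(name,np.hstack(out))
if __name__=="__main__": two(sys.argv[1],[float(x) for x in sys.argv[2:5]])
E
python3 v.py pics/c2.png .594 .185 .018
```

```text
scene crop origin 244 222 scale 3.3333333333333335
top crop origin 160 125 scale 3.3333333333333335
```

View pics/c2.png

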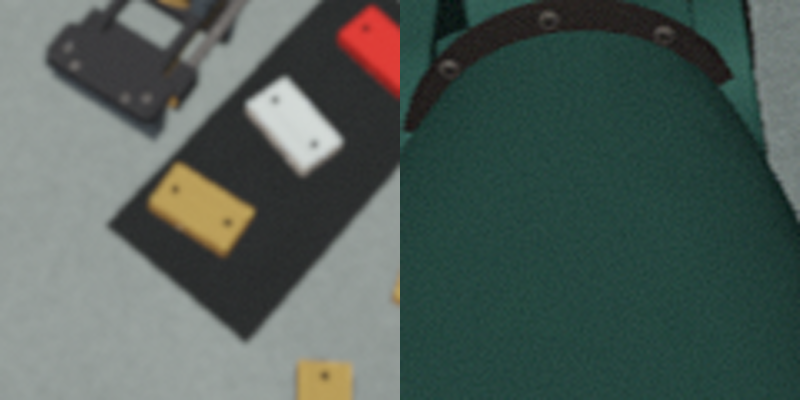

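```bash
python3 - <<'E'
from h import *
p=cam("scene");q=cam("top")
print(world(p,304.5,283.65,.018),world(q,225.6,185.6,.018))
print(world(p,296.5,278.7,.018)-world(p,312.4,288.6,.018))
E
python3 go.py .596 .187 .05 .151
```

```text
[0.59612398 0.18760946 0.018     ] [0.59499213 0.17413572 0.018     ]
[ 0.00712385 -0.04355702  0.        ]
t 4.53 pos [0.5781 0.1402 0.1014] yaw 0.141 tilt -1.0 q [0.2  0.32 1.98 0.   0.83 0.06] w 0.0688
shift [43.9 24.3 51.4] turn_z (tool) -0.01
rotvec [ 0.001 -0.    -0.01 ]
```

drive_tool --rows '[[[22,12,0],[0,0,-0.01]],[[21,12,0],[0,0,0]],[[0,0,20],[0,0,0]],[[0,0,20],[0,0,0]],[[0,0,15],[0,0,0]],[[0,0,0],[0,0,0]],[[0,0,0],[0,0,0]],[[0,0,0],[0,0,0]]]'

```text
t: 5.2
ee_pos: [0.5957, 0.186, 0.0465]
tcp_rot: [0.652, 0.758, 0.0, 0.0]
ft_force: [0.8, 0.4, 0.8]
width: 0.0684
grip_force: 0.0
```

```bash
python3 go.py .5955 .1865 .007 .151; python3 v.py pics/c3.png .5955 .1865 .018
```

```text
t 5.2 pos [0.5957 0.186  0.0465] yaw 0.151 tilt -1.0 q [0.27 0.44 1.94 0.   0.76 0.11] w 0.0684
shift [ 0.5 -0.1 39.5] turn_z (tool) -0.0
rotvec [ 0.001 -0.    -0.   ]
scene crop origin 244 223 scale 3.3333333333333335
top crop origin 160 125 scale 3.3333333333333335
```

View pics/c3.png

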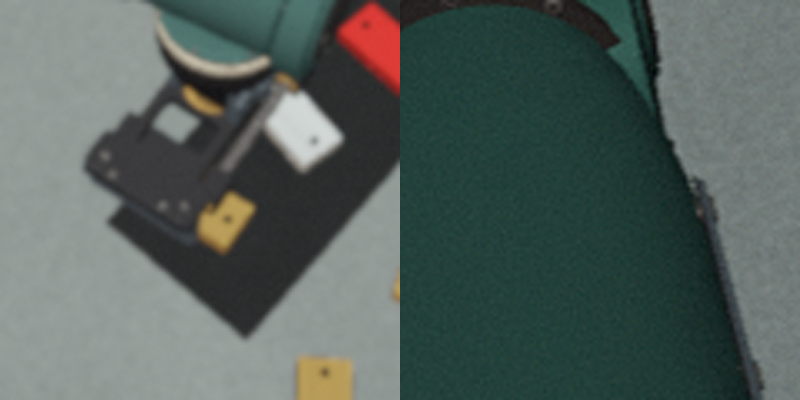

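The scene crop shows the gripper straddling the brass, whose outer end is visible at crop (228,220), or pixel (312,289). Alignment is good, so I descend and close.

drive_tool --rows '[[[0,0,15],[0,0,0]],[[0,0,12],[0,0,0]],[[0,0,8],[0,0,0]],[[0,0,4],[0,0,0]],[[0,0,0],[0,0,0]],[[0,0,0],[0,0,0]]]'

```text
t: 5.8
ee_pos: [0.595, 0.186, 0.0063]
tcp_rot: [0.652, 0.758, -0.0, -0.0]
ft_force: [-0.4, -0.1, -0.5]
width: 0.0681
grip_force: 0.0
```

drive_tool --rows '[[[0,0,0],[0,0,0]],[[0,0,0],[0,0,0]],[[0,0,0],[0,0,0]],[[0,0,0],[0,0,0]],[[0,0,0],[0,0,0]],[[0,0,0],[0,0,0]],[[0,0,0],[0,0,0]],[[0,0,0],[0,0,0]]]' --fingers 0.25 --grip_force 25

```text
t: 6.47
ee_pos: [0.5951, 0.1861, 0.0066]
tcp_rot: [0.652, 0.758, -0.0, -0.0]
ft_force: [0.5, 0.7, 0.0]
width: 0.0232
grip_force: 0.0
```

```bash
python3 go.py .5955 .1865 .007 .151; python3 v.py pics/c4.png .5955 .1865 .018
```

```text
t 6.47 pos [0.5951 0.1861 0.0066] yaw 0.151 tilt -1.0 q [0.27 0.51 1.94 0.   0.7  0.11] w 0.0232
shift [ 0.3  0.4 -0.4] turn_z (tool) 0.0
rotvec [-0. -0.  0.]
scene crop origin 244 223 scale 3.3333333333333335
top crop origin 160 125 scale 3.3333333333333335
```

View pics/c4.png

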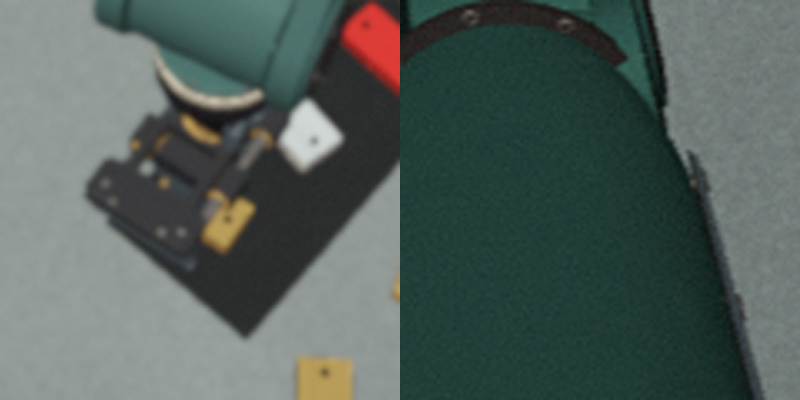

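```bash
python3 - <<'E'
from m import *
p=cam("scene");o=sensors.get_obs();T=np.array(o["ee_pos"]);M=R.from_quat(o["tcp_rot"]).as_matrix()
print(pix(p,T),o["width"])
for v in range(264,302,3):
    print(v,[ (u,*((world(p,u,v)-T)*1e3).round(0).astype(int)) for u in range(292,324,4)])
E
```

```text
[304.05978587 284.83323347] 0.023126411069920357
264 [(292, np.int64(36), np.int64(-12), np.int64(154)), (296, np.int64(23), np.int64(-11), np.int64(135)), (300, np.int64(24), np.int64(0), np.int64(152)), (304, np.int64(15), np.int64(4), np.int64(145)), (308, np.int64(11), np.int64(11), np.int64(148)), (312, np.int64(14), np.int64(23), np.int64(170)), (316, np.int64(8), np.int64(29), np.int64(171)), (320, np.int64(-16), np.int64(23), np.int64(126))]
267 [(292, np.int64(35), np.int64(-11), np.int64(139)), (296, np.int64(28), np.int64(-6), np.int64(135)), (300, np.int64(24), np.int64(1), np.int64(140)), (304, np.int64(24), np.int64(11), np.int64(154)), (308, np.int64(20), np.int64(18), np.int64(158)), (312, np.int64(14), np.int64(24), np.int64(159)), (316, np.int64(5), np.int64(28), np.int64(149)), (320, np.int64(-8), np.int64(30), np.int64(133))]
270 [(292, np.int64(39), np.int64(-8), np.int64(134)), (296, np.int64(33), np.int64(-2), np.int64(135)), (300, np.int64(29), np.int64(6), np.int64(140)), (304, np.int64(23), np.int64(12), np.int64(139)), (308, np.int64(22), np.int64(21), np.i
[... 3474 characters left out ...]
int64(155)), (300, np.int64(79), np.int64(49), np.int64(158)), (304, np.int64(22), np.int64(19), np.int64(-3)), (308, np.int64(15), np.int64(26), np.int64(-2)), (312, np.int64(12), np.int64(35), np.int64(8)), (316, np.int64(2), np.int64(39), np.int64(-4)), (320, np.int64(-3), np.int64(47), np.int64(-1))]
300 [(292, np.int64(46), np.int64(4), np.int64(-3)), (296, np.int64(77), np.int64(39), np.int64(118)), (300, np.int64(80), np.int64(51), np.int64(146)), (304, np.int64(28), np.int64(25), np.int64(-1)), (308, np.int64(21), np.int64(31), np.int64(-4)), (312, np.int64(15), np.int64(38), np.int64(-2)), (316, np.int64(8), np.int64(45), np.int64(-2)), (320, np.int64(3), np.int64(52), np.int64(1))]
```

drive_tool --rows '[[[0,0,0],[0,0,0]],[[0,0,0],[0,0,0]],[[0,0,0],[0,0,0]],[[0,0,0],[0,0,0]],[[0,0,0],[0,0,0]]]' --fingers 0.1 --grip_force 10

```text
t: 7.03
ee_pos: [0.5951, 0.1861, 0.0066]
tcp_rot: [0.652, 0.758, 0.0, -0.0]
ft_force: [0.2, 0.1, -0.3]
width: 0.0093
grip_force: 0.0
```

drive_tool --rows '[[[0,0,-10],[0,0,0]],[[0,0,-15],[0,0,0]],[[0,0,-15],[0,0,0]],[[0,0,0],[0,0,0]],[[0,0,0],[0,0,0]]]'

```text
t: 7.45
ee_pos: [0.5962, 0.1864, 0.0486]
tcp_rot: [0.652, 0.758, 0.001, 0.001]
ft_force: [0.0, -0.3, -0.4]
width: 0.009
grip_force: 0.0
```

```bash
python3 - <<'E'
from h import *
p=cam("scene");o=sensors.get_obs();T=np.array(o["ee_pos"]);M=R.from_quat(o["tcp_rot"]).as_matrix();print(o["width"],T,pix(p,T))
cv2.imwrite("pics/c5.png",cv2.resize(p["pixels"][220:320,240:380],(798,570),interpolation=cv2.INTER_CUBIC))
E
```

```text
0.009247609983186342 [0.59557455 0.18621209 0.04763012] [304.84091965 278.02972879]
```

View pics/c5.png

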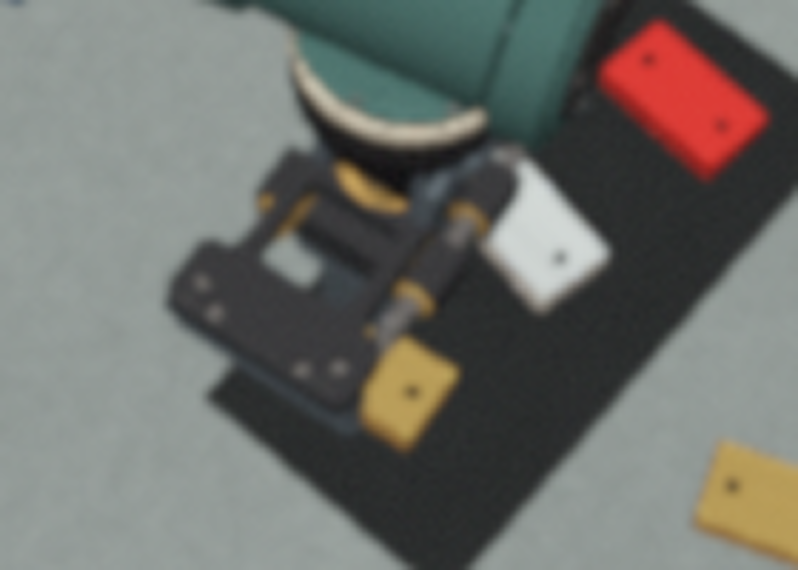

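The blank has not moved (dot still at pixel (312,289)), so the closed fingers passed above it and the real fingertips sit higher than the reported TCP. I'll reopen and feel further down, watching the force.

drive_tool --rows '[[[0,0,0],[0,0,0]],[[0,0,0],[0,0,0]],[[0,0,0],[0,0,0]],[[0,0,0],[0,0,0]],[[0,0,0],[0,0,0]],[[0,0,0],[0,0,0]],[[0,0,15],[0,0,0]],[[0,0,15],[0,0,0]],[[0,0,11],[0,0,0]],[[0,0,0],[0,0,0]]]' --fingers 0.6

```text
t: 8.33
ee_pos: [0.593, 0.1855, 0.0023]
tcp_rot: [0.652, 0.758, -0.002, -0.001]
ft_force: [-0.3, -0.6, -0.3]
width: 0.0549
grip_force: 0.0
```

drive_tool --rows '[[[0,0,2],[0,0,0]],[[0,0,1],[0,0,0]],[[0,0,1],[0,0,0]],[[0,0,0],[0,0,0]]]'

```text
t: 8.67
ee_pos: [0.5954, 0.1861, 0.0019]
tcp_rot: [0.652, 0.758, 0.0, 0.0]
ft_force: [-1.1, 0.6, -0.1]
width: 0.0546
grip_force: 0.0
```

drive_tool --rows '[[[0,0,1],[0,0,0]],[[0,0,1],[0,0,0]],[[0,0,1],[0,0,0]],[[0,0,1],[0,0,0]],[[0,0,0],[0,0,0]]]'

```text
t: 9.08
ee_pos: [0.595, 0.1861, -0.0025]
tcp_rot: [0.652, 0.758, -0.0, -0.0]
ft_force: [-0.0, 0.7, -0.2]
width: 0.0545
grip_force: 0.0
```

drive_tool --rows '[[[0,0,1],[0,0,0]],[[0,0,1],[0,0,0]],[[0,0,1],[0,0,0]],[[0,0,0],[0,0,0]]]'

```text
t: 9.42
ee_pos: [0.595, 0.1861, -0.0056]
tcp_rot: [0.652, 0.758, -0.0, -0.0]
ft_force: [-0.2, -0.5, 0.4]
width: 0.055
grip_force: 0.0
```

drive_tool --rows '[[[0,0,0],[0,0,0]],[[0,0,0],[0,0,0]],[[0,0,0],[0,0,0]],[[0,0,0],[0,0,0]],[[0,0,0],[0,0,0]]]' --fingers 0.3 --grip_force 10

```text
t: 9.83
ee_pos: [0.5952, 0.1861, -0.0053]
tcp_rot: [0.652, 0.758, 0.0, 0.0]
ft_force: [-0.1, 0.1, -0.4]
width: 0.0278
grip_force: 0.0
```

drive_tool --rows '[[[0,0,1],[0,0,0]],[[0,0,1],[0,0,0]],[[0,0,1],[0,0,0]],[[0,0,0],[0,0,0]]]'

```text
t: 10.17
ee_pos: [0.595, 0.186, -0.0087]
tcp_rot: [0.652, 0.758, -0.0, -0.0]
ft_force: [0.2, -0.1, 0.8]
width: 0.0273
grip_force: 0.0
```

drive_tool --rows '[[[0,0,1],[0,0,0]],[[0,0,1],[0,0,0]],[[0,0,1],[0,0,0]],[[0,0,0],[0,0,0]]]'

```text
t: 10.5
ee_pos: [0.595, 0.1861, -0.0116]
tcp_rot: [0.652, 0.758, -0.0, -0.0]
ft_force: [0.7, 0.4, -0.2]
width: 0.0274
grip_force: 0.0
```

```bash
python3 - <<'E'
from m import *
p=cam("scene");o=sensors.get_obs();T=np.array(o["ee_pos"]);M=R.from_quat(o["tcp_rot"]).as_matrix()
c=cloud(p,np.ones((420,560),bool));k=c[(np.linalg.norm(c[:,:2]-T[:2],axis=1)<.13)&(c[:,2]>.03)&(c[:,2]<.25)]
L=(k-T)@M*1e3;L[:,2]*=-1
h,e=np.histogram(L[:,2],np.arange(30,250,10))
for a,n in zip(e,h):
    q=L[(L[:,2]>=a)&(L[:,2]<a+10)]
    if n>3: print(int(a),n,q.min(0).round(0),q.max(0).round(0))
b=c[(np.linalg.norm(c[:,:2]-T[:2],axis=1)<.06)&(c[:,2]<.03)&(c[:,2]>.012)];print(len(b),b.mean(0))
E
```

```text
60 8 [-14. -14.  60.] [15. 26. 68.]
70 11 [-10. -17.  70.] [18. 27. 78.]
80 5 [ 17. -22.  81.] [ 19. -12.  89.]
90 4 [ 17. -22.  90.] [ 19. -13.  94.]
110 58 [-34. -30. 111.] [ 40.  83. 120.]
120 93 [-34. -36. 120.] [ 40.  83. 130.]
130 378 [-36. -32. 130.] [ 40.  89. 140.]
140 100 [-35. -27. 140.] [ 40.  90. 150.]
150 758 [-37.  -3. 150.] [ 40.  92. 160.]
160 35 [-32.   1. 160.] [ 28.  77. 169.]
170 19 [ 11.   8. 170.] [ 28.  19. 180.]
180 8 [ 19.   9. 180.] [ 27.  19. 186.]
200 10 [-35.   4. 204.] [ 39.  18. 209.]
210 51 [-35.   4. 211.] [ 40.  40. 220.]
220 118 [-26.   8. 220.] [ 38.  39. 227.]
83 [0.59719727 0.21108624 0.01787706]
```

The depth image shows the gripper body starting about 111 mm above the reported TCP rather than 79 mm. The true fingertips are therefore about 32 mm above the reported point. I'll touch the blank's top gently to pin this down.

drive_tool --rows '[[[0,0,1],[0,0,0]],[[0,0,1],[0,0,0]],[[0,0,0],[0,0,0]]]'

```text
t: 10.8
ee_pos: [0.595, 0.1861, -0.0136]
tcp_rot: [0.652, 0.758, -0.0, -0.0]
ft_force: [-0.1, -0.7, 0.3]
width: 0.0272
grip_force: 0.0
```

drive_tool --rows '[[[0,0,1],[0,0,0]],[[0,0,1],[0,0,0]],[[0,0,0],[0,0,0]]]'

```text
t: 11.05
ee_pos: [0.595, 0.1861, -0.0156]
tcp_rot: [0.652, 0.758, -0.0, -0.0]
ft_force: [-0.4, -1.0, 0.4]
width: 0.0274
grip_force: 0.0
```

drive_tool --rows '[[[0,0,1],[0,0,0]],[[0,0,1],[0,0,0]],[[0,0,0],[0,0,0]]]'

```text
t: 11.3
ee_pos: [0.5952, 0.1861, -0.0166]
tcp_rot: [0.652, 0.758, -0.0, -0.0]
ft_force: [-6.2, -1.3, 15.2]
width: 0.0277
grip_force: 8.1
```

drive_tool --rows '[[[0,0,1],[0,0,0]],[[0,0,1],[0,0,0]],[[0,0,0],[0,0,0]]]'

```text
t: 11.55
ee_pos: [0.5953, 0.1861, -0.0167]
tcp_rot: [0.652, 0.758, -0.0, -0.0]
ft_force: [-18.1, -5.9, 50.9]
width: 0.0275
grip_force: 25.1
```

Contact with the blank top (18 mm) comes at reported z = -16.5 mm, so the tip offset is 34.5 mm. I'll back off, open, go to tip height 7 mm (reported -27.5) and grip.

drive_tool --rows '[[[0,0,-8],[0,0,0]],[[0,0,0],[0,0,0]],[[0,0,0],[0,0,0]],[[0,0,0],[0,0,0]],[[0,0,0],[0,0,0]],[[0,0,0],[0,0,0]],[[0,0,6],[0,0,0]],[[0,0,6],[0,0,0]],[[0,0,4],[0,0,0]],[[0,0,0],[0,0,0]]]' --fingers 0.6

```text
t: 12.38
ee_pos: [0.5943, 0.1859, -0.0288]
tcp_rot: [0.652, 0.758, -0.001, -0.001]
ft_force: [-0.9, -0.1, -0.4]
width: 0.0547
grip_force: 0.0
```

drive_tool --rows '[[[0,0,0],[0,0,0]],[[0,0,0],[0,0,0]],[[0,0,0],[0,0,0]],[[0,0,0],[0,0,0]],[[0,0,0],[0,0,0]],[[0,0,0],[0,0,0]]]' --fingers 0.25 --grip_force 25

```text
t: 12.88
ee_pos: [0.5953, 0.1861, -0.0272]
tcp_rot: [0.652, 0.758, 0.0, 0.0]
ft_force: [1.1, -0.4, 0.4]
width: 0.0357
grip_force: 25.0
```

drive_tool --rows '[[[0,0,-5],[0,0,0]],[[0,0,-10],[0,0,0]],[[0,0,-15],[0,0,0]],[[0,0,-20],[0,0,0]],[[0,0,-20],[0,0,0]],[[0,0,-10],[0,0,0]],[[0,0,0],[0,0,0]]]'

```text
t: 13.47
ee_pos: [0.5969, 0.1866, 0.0559]
tcp_rot: [0.652, 0.758, 0.002, 0.001]
ft_force: [-0.2, -0.1, -1.5]
width: 0.0356
grip_force: 25.0
```

```bash
python3 - <<'E'
from m import *
p=cam("scene");N=[.572,-.186,.05]
h=cv2.cvtColor(p["pixels"],cv2.COLOR_BGR2HSV).astype(int)
for sat in(80,110):
    m=(((h[...,0]<12)|(h[...,0]>168))&(h[...,1]>sat)&(h[...,2]>80)).astype(np.uint8)
    u,v=pix(p,N);d=np.zeros_like(m);cv2.circle(d,(int(u),int(v)),32,1,-1);n,l,s,c=cv2.connectedComponentsWithStats(m&d)
    S=np.array([world(p,*c[i],.050)[:2] for i in range(1,n)]);print(u,v,S.round(4).tolist(),s[1:,4],S.mean(0))
# plate via depth
c=cloud(p,np.ones((420,560),bool));q=c[(np.hypot(c[:,0]-.57,c[:,1]+.188)<.075)&(abs(c[:,2]-.045)<.005)];print("plate",len(q),np.median(q,0))
E
python3 go.py .567 -.189 .053 .384
```

```text
203.77016203540893 179.7730703978006 [[0.5566, -0.2233], [0.5816, -0.2252], [0.5361, -0.1726], [0.5999, -0.2067], [0.5538, -0.1553], [0.5805, -0.1557]] [3 8 4 3 7 5] [ 0.56807467 -0.18980091]
203.77016203540893 179.7730703978006 [[0.5553, -0.2235], [0.581, -0.2251], [0.5359, -0.1748], [0.6003, -0.2056], [0.5542, -0.1548], [0.581, -0.1558]] [1 5 1 2 2 2] [ 0.56796104 -0.18992066]
plate 1168 [ 0.5725208  -0.18915155  0.04495797]
t 13.52 pos [0.5961 0.1863 0.0543] yaw 0.151 tilt -1.0 q [0.27 0.43 1.94 0.   0.77 0.11] w 0.0361
shift [-366.7  -85.2    0.9] turn_z (tool) -0.233
rotvec [ 0.003 -0.    -0.233]
```

drive_tool --rows '[[[-20,-4,0],[0,0,0]],[[-38,-9,0],[0,0,0]],[[-38,-9,0],[0,0,0]],[[-38,-9,0],[0,0,0]],[[-38,-9,0],[0,0,0]],[[-38,-9,0],[0,0,0]],[[-38,-9,0],[0,0,0]],[[-38,-9,0],[0,0,0]],[[-38,-9,0],[0,0,0]],[[-38,-9,0],[0,0,0]]]'

```text
t: 14.35
ee_pos: [0.5643, -0.1862, 0.0516]
tcp_rot: [0.652, 0.758, -0.0, -0.001]
ft_force: [-0.1, 0.1, -1.3]
width: 0.0355
grip_force: 25.0
```

drive_tool --rows '[[[-6,0,0],[0,0,-0.08]],[[0,0,0],[0,0,-0.08]],[[0,0,0],[0,0,-0.07]],[[0,0,0],[0,0,0]],[[0,0,0],[0,0,0]],[[0,0,0],[0,0,0]]]'

```text
t: 14.85
ee_pos: [0.5661, -0.1902, 0.0521]
tcp_rot: [0.561, 0.828, -0.0, -0.0]
ft_force: [0.8, -0.2, -1.3]
width: 0.036
grip_force: 25.0
```

```bash
python3 go.py .567 -.190 .026 .384; python3 v.py pics/c6.png .567 -.19 .07
```

```text
t 14.85 pos [ 0.5661 -0.1902  0.0521] yaw 0.379 tilt -1.0 q [-0.36  0.4   1.99  0.    0.75 -0.74] w 0.036
shift [-0.1  0.9 26.1] turn_z (tool) -0.005
rotvec [-0.001 -0.001 -0.005]
scene crop origin 143 113 scale 3.3333333333333335
top crop origin 329 137 scale 3.3333333333333335
```

View pics/c6.png

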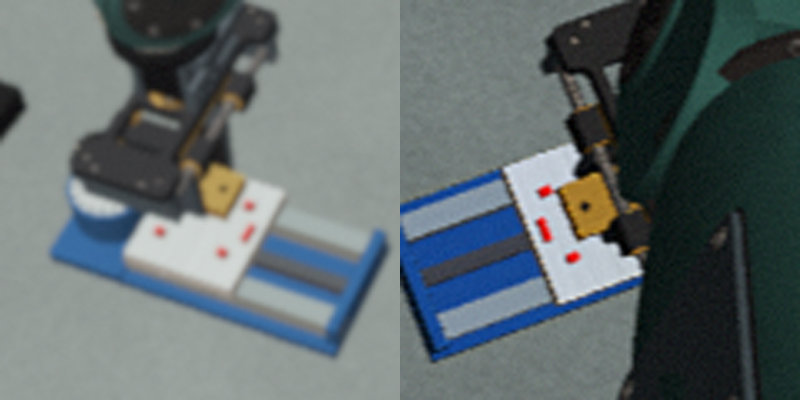

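```bash
python3 - <<'E'
from m import *
a=.379+np.pi/2;L=np.array([np.cos(a),np.sin(a)]);S=np.array([np.cos(.379),np.sin(.379)])
for n,px,N in(("scene",(209.6,169.1),(.5680,-.1899)),("top",(384.5,199.1),(.5659,-.1904))):
    p=cam(n);u0,v0=[int(round(x)) for x in px]
    g=p["pixels"][v0-4:v0+5,u0-4:u0+5].astype(float).sum(2);w=np.clip(np.median(g)-60-g,0,None);vv,uu=np.mgrid[v0-4:v0+5,u0-4:u0+5]
    uv=(w*uu).sum()/w.sum(),(w*vv).sum()/w.sum()
    d=world(p,*uv,.0973)[:2];c=d-22*L*1e-3;print(n,uv,d.round(4),"centre",c.round(4),"rel nest: x",((c-N)@S*1e3).round(1),"y",((c-N)@L*1e3).round(1), "plane from depth",world(p,u0+2,v0).round(4))
    E=stops(p,[.567,-.19,.05]);print(E.round(4).tolist())
E
```

```text
scene (np.float64(211.61176470588236), np.float64(170.77058823529413)) [ 0.5581 -0.163 ] centre [ 0.5663 -0.1834] rel nest: x 0.8 y 6.6 plane from depth [ 0.5551 -0.1644  0.1004]
[]
top (np.float64(383.0008976660682), np.float64(199.508078994614)) [ 0.5555 -0.1681] centre [ 0.5637 -0.1886] rel nest: x -1.4 y 2.5 plane from depth [ 0.5566 -0.1742  0.0984]
[[0.5779, -0.1565], [0.5524, -0.1558], [0.5334, -0.1744]]
```

drive_tool --rows '[[[0,0,10],[0,0,0]],[[0,0,10],[0,0,0]],[[0,0,8],[0,0,0]],[[0,0,0],[0,0,0]],[[0,0,0],[0,0,0]],[[0,0,0],[0,0,0]]]'

```text
t: 15.55
ee_pos: [0.5665, -0.1905, 0.0245]
tcp_rot: [0.56, 0.828, -0.0, -0.0]
ft_force: [-0.0, 0.8, -1.2]
width: 0.0358
grip_force: 25.0
```

```bash
cat > dot.py <<'E'
from m import *
def dot(p,X,r=9):
    g=cv2.cvtColor(p["pixels"],cv2.COLOR_BGR2GRAY);b=cv2.morphologyEx(g,cv2.MORPH_BLACKHAT,np.ones((7,7),np.uint8)).astype(float)
    hs=cv2.cvtColor(p["pixels"],cv2.COLOR_BGR2HSV);m=cv2.morphologyEx(cv2.inRange(hs,(10,90,60),(32,255,255)),cv2.MORPH_CLOSE,np.ones((5,5),np.uint8));m=cv2.erode(m,np.ones((3,3),np.uint8))
    b[m==0]=0;u,v=[int(round(x)) for x in pix(p,X)];q=np.zeros_like(b);q[v-r:v+r+1,u-r:u+r+1]=1;b*=q
    v,u=np.unravel_index(b.argmax(),b.shape);W=b[v-2:v+3,u-2:u+3];vv,uu=np.mgrid[v-2:v+3,u-2:u+3]
    return (W*uu).sum()/W.sum(),(W*vv).sum()/W.sum(),b.max()
if __name__=="__main__":
    o=sensors.get_obs();T=np.array(o["ee_pos"]);zt=T[2]+.0312+.014;print(T.round(4),zt)
    a=.379+np.pi/2;L=np.array([np.cos(a),np.sin(a)]);S=np.array([np.cos(.379),np.sin(.379)])
    for n,N in(("scene",(.5680,-.1899)),("top",(.5659,-.1904))):
        p=cam(n);u,v,s=dot(p,[T[0]+.022*L[0],T[1]+.022*L[1],zt]);d=world(p,u,v,zt)[:2];c=d-.022*L
        print(n,round(u,1),round(v,1),s,d.round(4),"rel nest x,y mm",((c-N)@S*1e3).round(1),((c-N)@L*1e3).round(1))
        i=p["pixels"][int(v)-20:int(v)+20,int(u)-26:int(u)+27];cv2.imwrite(f"pics/d_{n}.png",cv2.resize(i,None,fx=7,fy=7,interpolation=cv2.INTER_NEAREST))
    cv2.imwrite("pics/c7.png",np.hstack([cv2.imread("pics/d_scene.png"),cv2.imread("pics/d_top.png")]))
E
python3 dot.py
```

```text
[ 0.5665 -0.1905  0.0245] 0.06969789696055709
scene 205.3 170.7 87.0 [ 0.5575 -0.1923] rel nest x,y mm -10.6 -20.4
top 380.9 201.0 115.0 [ 0.5583 -0.1709] rel nest x,y mm 0.1 -1.0
```

View pics/c7.png

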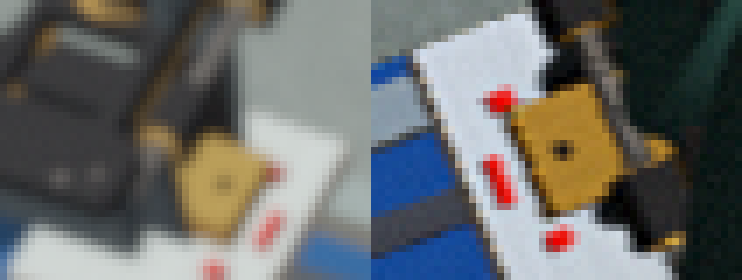

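```bash
python3 - <<'E'
from m import *
p=cam("scene");a=.379+np.pi/2;L=np.array([np.cos(a),np.sin(a)]);S=np.array([np.cos(.379),np.sin(.379)])
d=world(p,210.6,175.7,.0697)[:2];c=d-.022*L-(.568,-.1899);print(d,c@S*1e3,c@L*1e3)
E
python3 go.py .567 -.190 .0138 .384
```

```text
[ 0.55898696 -0.17063415] -1.245223760959436 -0.7666007223187662
t 15.7 pos [ 0.5667 -0.1906  0.025 ] yaw 0.381 tilt -1.0 q [-0.36  0.45  1.99  0.    0.7  -0.74] w 0.0358
shift [ 0.5  0.5 11.2] turn_z (tool) -0.003
rotvec [ 0.     0.    -0.003]
```

The top crop shows the held blank's end centred between the two side stops and facing the end stop, with its dot at (381,201). Both cameras agree to within about 1 mm. I'll make a small correction and lower it.

drive_tool --rows '[[[0.9,0.5,0],[0,0,0]],[[0,0,3],[0,0,0]],[[0,0,3],[0,0,0]],[[0,0,2],[0,0,0]],[[0,0,1],[0,0,0]],[[0,0,1],[0,0,0]],[[0,0,0],[0,0,0]],[[0,0,0],[0,0,0]]]'

```text
t: 16.37
ee_pos: [0.5666, -0.1895, 0.0146]
tcp_rot: [0.56, 0.828, -0.0, -0.0]
ft_force: [0.6, 0.1, -1.8]
width: 0.0362
grip_force: 25.0
```

drive_tool --rows '[[[0,0,0.5],[0,0,0]],[[0,0,0.5],[0,0,0]],[[0,0,0],[0,0,0]],[[0,0,0],[0,0,0]]]'

```text
t: 16.7
ee_pos: [0.5667, -0.1895, 0.0138]
tcp_rot: [0.56, 0.828, 0.0, 0.0]
ft_force: [-0.1, -0.7, 1.5]
width: 0.0356
grip_force: 25.0
```

drive_tool --rows '[[[0,0,0],[0,0,0]],[[0,0,0],[0,0,0]],[[0,0,0],[0,0,0]],[[0,0,0],[0,0,0]],[[0,0,0],[0,0,0]]]' --fingers 0.65

```text
t: 17.12
ee_pos: [0.5666, -0.1895, 0.0136]
tcp_rot: [0.56, 0.828, 0.0, 0.0]
ft_force: [0.2, -0.8, -0.8]
width: 0.0593
grip_force: 0.0
```

drive_tool --rows '[[[0,0,-10],[0,0,0]],[[0,0,-20],[0,0,0]],[[0,0,-30],[0,0,0]],[[0,0,-30],[0,0,0]],[[0,0,-10],[0,0,0]],[[0,0,0],[0,0,0]],[[0,0,0],[0,0,0]]]'

```text
t: 17.7
ee_pos: [0.5667, -0.1895, 0.114]
tcp_rot: [0.56, 0.828, 0.0, 0.001]
ft_force: [-0.2, 0.0, -0.6]
width: 0.059
grip_force: 0.0
```

```bash
python3 - <<'E'
from m import *
a=.379+np.pi/2;L=np.array([np.cos(a),np.sin(a)]);S=np.array([np.cos(.379),np.sin(.379)])
im=[]
for n,N in(("scene",(.5680,-.1899)),("top",(.5659,-.1904))):
    p=cam(n);X=[*N,.059];m=blob(p,(10,90,70),(30,255,255),X,.06)
    try:
        c,w,s,t=rect(p,m,.059);print(n,c,w,s,t,"rel",(c-N)@S*1e3,(c-N)@L*1e3)
    except Exception as e: print(n,e)
    u,v=[int(x) for x in pix(p,X)];im.append(cv2.resize(p["pixels"][v-30:v+30,u-40:u+40],(400,300),interpolation=cv2.INTER_CUBIC))
cv2.imwrite("pics/c8.png",np.hstack(im))
E
python3 go.py .598 -.267 .09 .384
```

```text
scene [ 0.57011035 -0.18672426] [ 0.57047817 -0.18638126] [0.04273857 0.06846954] 1.9309906 rel 3.1355895555632327 2.1695658101141366
top [ 0.56603301 -0.18955493] [ 0.56561636 -0.18952076] [0.03652108 0.0653873 ] 1.9604809 rel 0.4362371361260486 0.7358863847547061
t 17.8 pos [ 0.5658 -0.1892  0.1125] yaw 0.381 tilt -1.0 q [-0.36  0.31  1.98  0.    0.86 -0.74] w 0.0595
shift [-84.2   1.   22.4] turn_z (tool) -0.003
rotvec [-0.001 -0.001 -0.003]
```

View pics/c8.png

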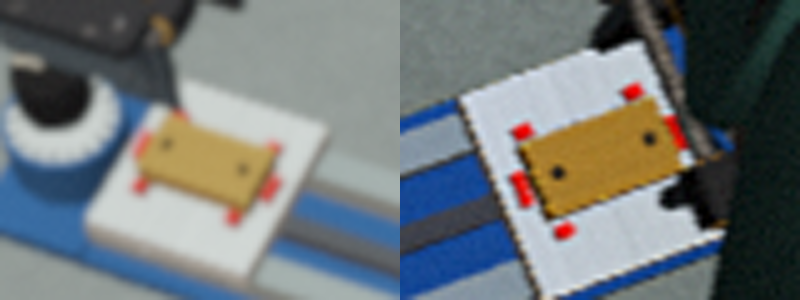

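The scene and top crops show the blank seated flat inside all six red stops. Its dots are at crop (166,145) and (242,170) in scene, and (558,173) and (650,139) in top. Next is the knob, approached from above.

drive_tool --rows '[[[-28,0.5,0],[0,0,0]],[[-28,0.5,0],[0,0,0]],[[-28,0.5,0],[0,0,0]],[[0,0,0],[0,0,0]],[[0,0,0],[0,0,0]],[[0,0,0],[0,0,0]]]' --fingers 0.75 --grip_force 10

```text
t: 18.3
ee_pos: [0.5982, -0.2663, 0.1121]
tcp_rot: [0.561, 0.828, -0.0, -0.001]
ft_force: [-0.4, 0.4, -0.7]
width: 0.0684
grip_force: 0.0
```

```bash
python3 go.py .5985 -.267 .0325 .384
```

```text
t 18.3 pos [ 0.5982 -0.2663  0.1121] yaw 0.381 tilt -1.0 q [-0.45  0.39  1.86  0.    0.89 -0.84] w 0.0684
shift [-0.9  0.2 79.6] turn_z (tool) -0.003
rotvec [-0.002 -0.002 -0.003]
```

drive_tool --rows '[[[-1,0,15],[0,0,0]],[[0,0,20],[0,0,0]],[[0,0,15],[0,0,0]],[[0,0,10],[0,0,0]],[[0,0,10],[0,0,0]],[[0,0,9],[0,0,0]],[[0,0,0],[0,0,0]],[[0,0,0],[0,0,0]]]'

```text
t: 18.97
ee_pos: [0.5995, -0.2677, 0.0343]
tcp_rot: [0.56, 0.828, -0.0, -0.0]
ft_force: [0.3, 0.3, -0.3]
width: 0.0684
grip_force: 0.0
```

drive_tool --rows '[[[0,0,0],[0,0,0]],[[0,0,0],[0,0,0]],[[0,0,0],[0,0,0]],[[0,0,0],[0,0,0]],[[0,0,0],[0,0,0]],[[0,0,0],[0,0,0]],[[0,0,0],[0,0,0]]]' --fingers 0.3

```text
t: 19.55
ee_pos: [0.598, -0.2685, 0.035]
tcp_rot: [0.56, 0.828, -0.001, -0.001]
ft_force: [-14.7, -7.4, 10.4]
width: 0.0397
grip_force: 10.0
```

```bash
python3 - <<'E'
from m import *
o=sensors.get_obs();M=R.from_quat(o["tcp_rot"]).as_matrix();print(o["width"],o["grip_force"],o["ee_pos"],"F tool",(M.T@o["ft_force"]).round(1),"tq",np.round(o["ft_torque"],2))
p=cam("top");S=stops(p,[.566,-.19,.05]);print(S.round(4).tolist())
p=cam("scene");c,w,s,t=rect(p,blob(p,(10,90,70),(30,255,255),[.568,-.19,.059],.06),.059);print(c,w)
E
```

```text
0.0397053468905164 10.00690821558237 [ 0.59796844 -0.26849131  0.0349957 ] F tool [ -1.4 -16.4 -10.4] tq [-1.24  2.56  0.01]
[[0.5978, -0.2067], [0.5803, -0.2254], [0.5779, -0.1565], [0.5526, -0.1564], [0.5534, -0.2239], [0.5334, -0.1744]]
[ 0.57010972 -0.18672258] [ 0.57041436 -0.18628979]
```

drive_tool --rows '[[[0,-0.8,0],[0,0,0]],[[0,-0.8,0],[0,0,0]],[[0,0,0],[0,0,0]],[[0,0,0],[0,0,0]]]' --grip_force 30

```text
t: 19.98
ee_pos: [0.5979, -0.2686, 0.0351]
tcp_rot: [0.56, 0.828, -0.0, -0.0]
ft_force: [-5.6, -1.1, 7.0]
width: 0.0396
grip_force: 30.0
```

drive_tool --rows '[[[0,0,0],[0,0,0.1]],[[0,0,0],[0,0,0.1]],[[0,0,0],[0,0,0.1]],[[0,0,0],[0,0,0.1]],[[0,0,0],[0,0,0.1]],[[0,0,0],[0,0,0.1]],[[0,0,0],[0,0,0.1]],[[0,0,0],[0,0,0]]]'

```text
t: 20.65
ee_pos: [0.5985, -0.2686, 0.0351]
tcp_rot: [0.812, 0.584, 0.0, 0.0]
ft_force: [-1.9, 0.4, 5.0]
width: 0.0395
grip_force: 30.0
```

```bash
cat > s.py <<'E'
from m import *
o=sensors.get_obs();M=R.from_quat(o["tcp_rot"]).as_matrix();print(o["t"],o["width"],o["grip_force"],o["ee_pos"],"yaw",np.arctan2(M[1,1],M[0,1]),"F tool",(M.T@o["ft_force"]).round(1),"q6",o["joint_positions"][5])
L=np.array([-.375,.927])
p=cam("top");X=[.561,-.178,.05]
m=blob(p,(0,110,90),(8,255,255),X,.085)|blob(p,(172,110,90),(180,255,255),X,.085);n,l,s,c=cv2.connectedComponentsWithStats(m)
S=np.array([world(p,*c[i],.05)[:2] for i in range(1,n) if s[i,4]>5]);print((S@L*1e3).round(1).tolist(),S.round(3).tolist())
p=cam("scene");c,w,s,t=rect(p,blob(p,(10,90,70),(30,255,255),[.561,-.178,.059],.06),.059);print("scene blank advance",(c-(.5701,-.1867))@L*1e3,(w-(.5704,-.1863))@L*1e3)
E
python3 s.py
```

```text
20.65 0.03951078332405974 30.002397000789642 [ 0.59845944 -0.26861326  0.03507264] yaw -0.32355387563040056 F tool [-0.2 -2.  -5. ] q6 -0.13375337611570273
[-407.2, -418.6, -353.8, -344.2, -407.5, -353.8] [[0.595, -0.199], [0.577, -0.218], [0.575, -0.149], [0.549, -0.149], [0.55, -0.217], [0.531, -0.167]]
scene blank advance 7.8336858032226795 8.01173723091376
```

drive_tool --rows '[[[0,0,0],[0,0,0.1]],[[0,0,0],[0,0,0.1]],[[0,0,0],[0,0,0.1]],[[0,0,0],[0,0,0.1]],[[0,0,0],[0,0,0.1]],[[0,0,0],[0,0,0.1]],[[0,0,0],[0,0,0.1]],[[0,0,0],[0,0,0]]]'

```text
t: 21.42
ee_pos: [0.5989, -0.269, 0.0351]
tcp_rot: [0.962, 0.272, 0.001, 0.001]
ft_force: [1.9, -4.3, 4.1]
width: 0.0392
grip_force: 30.0
```

drive_tool --rows '[[[0,0,0],[0,0,0.1]],[[0,0,0],[0,0,0.1]],[[0,0,0],[0,0,0.1]],[[0,0,0],[0,0,0.1]],[[0,0,0],[0,0,0.1]],[[0,0,0],[0,0,0.1]],[[0,0,0],[0,0,0.1]],[[0,0,0],[0,0,0]],[[0,0,0],[0,0,0]]]'

```text
t: 22.17
ee_pos: [0.599, -0.2695, 0.0351]
tcp_rot: [0.997, -0.071, 0.001, 0.001]
ft_force: [1.5, -7.3, 0.8]
width: 0.0393
grip_force: 30.0
```

```bash
python3 s.py
```

```text
22.1667 0.03925709781179656 30.002683997154236 [ 0.59900957 -0.26946313  0.03512967] yaw -1.712814692031022 F tool [ 2.5  7.1 -0.8] q6 1.2556192956159824
[-392.1, -402.5, -337.4, -328.1, -391.6, -338.1] [[0.589, -0.185], [0.571, -0.203], [0.568, -0.134], [0.544, -0.134], [0.545, -0.202], [0.525, -0.152]]
scene blank advance 23.733791711425816 23.733990408573224
```

drive_tool --rows '[[[0,0,0],[0,0,0]],[[0,0,0],[0,0,0]],[[0,0,0],[0,0,0]],[[0,0,0],[0,0,0]],[[0,0,0],[0,0,0]],[[0,0,0],[0,0,0]]]' --fingers 0.72

```text
t: 22.77
ee_pos: [0.598, -0.2683, 0.0345]
tcp_rot: [0.997, -0.074, -0.0, -0.0]
ft_force: [-0.1, -0.1, -0.2]
width: 0.0658
grip_force: 0.0
```

drive_tool --rows '[[[0,0,-10],[0,0,0]],[[0,0,-20],[0,0,0]],[[0,0,-25],[0,0,0]],[[0,0,-30],[0,0,0]],[[0,0,-30],[0,0,0]],[[0,0,-10],[0,0,0]],[[0,0,0],[0,0,0]],[[0,0,0],[0,0,0]]]'

```text
t: 23.43
ee_pos: [0.5981, -0.2684, 0.1599]
tcp_rot: [0.997, -0.074, 0.0, 0.0]
ft_force: [0.7, 0.8, -0.4]
width: 0.0655
grip_force: 0.0
```

```bash
python3 s.py; python3 v.py pics/c9.png .568 -.2 .059
```

```text
23.4333 0.06550086937069259 0.0 [ 0.59814353 -0.26842755  0.15993822] yaw -1.7188599113928476 F tool [ 0.5 -0.9  0.4] q6 1.2614353821758841
[-392.1, -402.5, -337.9, -328.1, -391.5, -338.1] [[0.589, -0.185], [0.571, -0.203], [0.569, -0.134], [0.544, -0.134], [0.545, -0.202], [0.525, -0.152]]
scene blank advance 23.733791711425816 23.733990408573224
scene crop origin 140 113 scale 3.3333333333333335
top crop origin 332 138 scale 3.3333333333333335
```

View pics/c9.png

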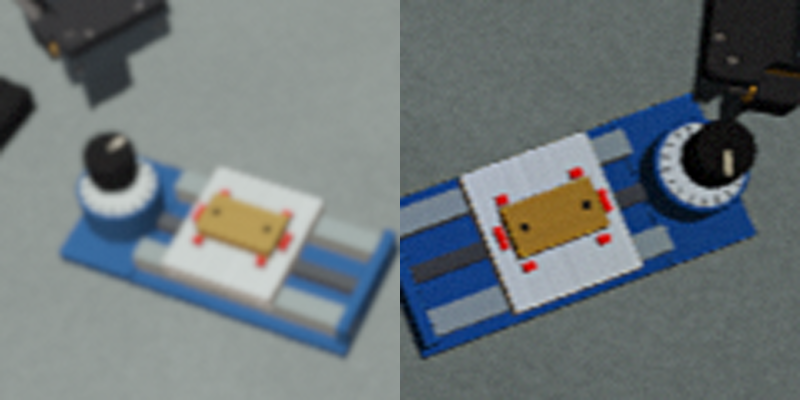

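The carriage has advanced 23.7 mm, the white line has turned about 120° clockwise (now at top crop (728,163)), the blank is still within the stops and the gripper is clear.

```bash
python3 -c "
from workcell import ticket; print(ticket.sign_off())"
```

```text
the job is handed in; nothing more can be done
None
```

The brass blank lies flat between the red stops, the knob is six clicks clockwise (carriage measured at about 23.7 mm, target 24), the arm is clear, and the job is handed in; the sign-off gave no pass or fail result.

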